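Show a colleague the kit

TASK

Show a colleague what to pack next, only by pointing: bring the fingertips, pointing down, two to three centimetres above the middle of the flanged part in the tray and stay there for two seconds, then do the same above the stepped pin and last just above the rim of the small sloping-sided parts bin, over its middle, and finish there, still pointing. Touch and move nothing at all, and rise well clear between one and the next so that you point closely at nothing else.

Things in the scene. Friction and masses are not known exactly. Their poses are not given: they have to be found in the camera images.
- flange: the flanged part: a turned grey metal part, a flat round disc 58 mm across carrying a narrower round hub with a hole in it, 30 mm high in all, disc down. The widest part in the tray. Its origin is the centre of its underside, z axis up, whatever its yaw. It is free to move and must not be touched.
- pin: the stepped pin: a slim round grey metal shaft 21 mm across standing on end, 73 mm high, its upper end turned down to a smaller diameter. The tallest part in the tray. Its origin is the centre of its underside, z axis up, whatever its yaw. It is free to move and must not be touched.
- bin: the small empty open parts bin with sloping sides and a rim, 147 x 107 mm (long along its x) and 52 mm high; it stands on the desk to the left of the tray, either nearer or farther than the square-cornered box. Its origin is the centre of its underside, z axis up, whatever its yaw. It is free to move and must not be touched.
- tray: the low flat tray, 215 mm (its x) by 315 mm (its y), rim 22 mm high, floor 2 mm thick, fixed, on the desk. Six parts stand upright on its floor in two rows of three, 95 mm or so between centres; which part stands in which place changes. Origin at the centre of its underside, z up.
- knob: bystander in the tray: round solid metal knob on a narrower foot, 36 mm across, 22 mm high. Its origin is the centre of its underside, z axis up, whatever its yaw. It is free to move and must not be touched.
- bushing: bystander in the tray: plain thick-walled bushing with a straight bore, 34 mm across, 26 mm high. Its origin is the centre of its underside, z axis up, whatever its yaw. It is free to move and must not be touched.
- standoff: bystander in the tray: six-sided stand-off 19 mm across with a thin stud on top, 52 mm high in all (not the round pin). Its origin is the centre of its underside, z axis up, whatever its yaw. It is free to move and must not be touched.
- collar: bystander in the tray: small ring-shaped collar, 23 mm across, 12 mm high. Its origin is the centre of its underside, z axis up, whatever its yaw. It is free to move and must not be touched.
- box: bystander on the desk: square-cornered open card box with upright walls, 60 x 93 mm and 62 mm high, at the other of the two places left of the tray. Its origin is the centre of its underside, z axis up, whatever its yaw. It is free to move and must not be touched.

How it is judged:
By the outcome, as a careful person would: the job done as asked, in the order asked, and still so for the second after the job is handed in, with the robot touching nothing.
It also fails if it takes over 48 s, if anything falls off the work surface, if the arm or the gripper's body presses on something with over 40 N, if the wrist force passes 120 N, or if a joint passes its speed limit or range.

ROBOT

A 6-joint arm with a two-finger parallel gripper is mounted at the origin on a cart in front of the work surface, level with it; the furniture and walls round the work are solid. World frame = base frame: x ahead of the robot, y to its left, z up, the work surface at z = 0. Lengths are in mm, angles in rad, forces in N, time in s.
With the tool pointing down it reaches from about 300 to 875 mm from the base axis. Payload 6.4 kg.
Tool frame: the origin (TCP) lies at the very end of the fingers, on their centre line; the grasp point (between the pads) lies 19 mm behind it; z points along the fingers, x is the direction in which the jaws open and shut, and the axes are right-handed (so a half turn about z gives the same grasp; the last joint's range is limited). The gripper opens to 85 mm and grips with 20 to 120 N. Pads are 22 mm wide; open, the fingers measure 114 mm over their backs; the gripper's body (76 mm by 85 mm) begins 54 mm behind the grasp point. The pads swing forward as they close: fully open they stand 13 mm farther back than shut.
Start: joints at [1.118, 0.181, 1.607, -0, 1.354, -0.206], TCP at [140.461, 557.595, 231.288] pointing down, gripper open.
Joint ranges: [-2.99, 2.99], [-0.89, 2.07], [0.3, 2.58], [-1.14, 4.28], [0, 2.63], [-3.12, 3.12]. Speed limits (rad/s): [2.57, 2.57, 3.01, 3.14, 3.14, 3.14].

INTERFACE

Orientations are given as a rotation vector (axis times angle).
In Python, from station import bot gives the robot as it stands. The module is installed in compiled form; this text tells all that it offers.
- The arm moves only by the shell command python3 -m creep 'ROWS' [OPENING] [FORCE]. ROWS is a JSON object of lists of equal length, an entry for each row: "delta_pos": the shift along the tool's x, y, z in m, a list of three; "turn": the turn about the tool's z in degrees. In form: {"delta_pos": [[x, y, z], ...], "turn": [turn, ...]}. A call has 1 to 8 rows; each row is the pose to reach, as a shift and turn from the pose commanded when the call began, along the tool's axes at that moment; what a row does not reach only later rows make up. A row lasts 1/8 s, in which the tool goes at most 62.5 mm and 10.7 degrees, less where a joint would pass 70% of its speed; a pose out of reach is approached as far as the arm can. A call with a gripper value outside its range is refused whole. OPENING is the finger opening in m, from 0 to 0.0854, set as the call begins (- or left out, the last holds). The fingers move at their own pace and stop on an object; FORCE is the grip in N (left out, the last holds). Time passes only in rows, so rows that repeat a pose let the fingers close. It gives the time, the measured TCP pose, the force and the opening at its end, in the units of the state.
- bot.get_state(): the state, without advancing time (a new reading comes with each control period).
- bot.snapshot(name): name is "scene" or "top"; returns a dict with "color" (420x560x3 uint8, red, green, blue), "fx", "fy", "cx", "cy" (pixels), "rvec" (rotation vector, rad) and "tvec" (3), from world to camera coordinates, as OpenCV has them. Camera axes: x right, y down, z forward; pixel columns grow to the right and rows downward; lengths in mm; the calibration is good to about 2 mm. A picture is of the moment at which its call begins. There is no depth.
- bot.hand_in(): hands the job in, once; it reports no verdict.
The state is a dict: "time": time; "joint_positions": joint angles; "qd": joint speeds; "tau": joint torques, N m; "ee_pos": TCP position; "tool_rot": TCP orientation; "contact_force": force on the tool from outside, world axes, zero at the start; "wrist_torque": the same for the moment, N m; "grip_width": finger opening in mm.
Only numpy, scipy, OpenCV 4.12 (cv2) and the standard library are available. Lean on these libraries where they do the work, as an engineer would, in place of code of your own. Each camera call takes 0.05 s, during which the arm holds its last target.

## Working session

There is one attempt and no reset: what is moved stays moved. The work goes in short steps, Python scripts to look and compute and a shell command to move; the robot and the scene stay as the last step left them, time stands still between calls to the robot, and variables do not carry over. Pictures are saved under pics/ and viewed, and the job is handed in when it is done.

```bash
mkdir -p pics; python3 - <<'E'
from station import bot
import cv2,pickle
for n in("scene","top"):
    s=bot.snapshot(n); pickle.dump(s,open(n+".pkl","wb")); cv2.imwrite(f"pics/{n}1.png",s["color"][:,:,::-1])
    print(n,s["fx"],s["fy"],s["cx"],s["cy"],s["rvec"],s["tvec"])
print(bot.get_state())
E
```

```text
scene 394.8733210918839 394.8733210918839 275.5173372066626 210.48193899871978 [ 2.09762201 -0.46893732  0.27524518] [-457.52218769  154.05338306  784.74221903]
top 475.42652542740274 475.42652542740274 283.1166807079722 212.2586101439363 [ 2.20969731 -2.15161879  0.06752878] [  -6.25124416  526.89589435 1118.88860703]
{'time': 0.1, 'joint_positions': array([ 1.11770739e+00,  1.81456143e-01,  1.60788570e+00, -1.79423505e-05,
        1.35378507e+00, -2.06339114e-01]), 'qd': array([-2.50072082e-04, -1.44486324e-03, -3.43424726e-03,  7.92190496e-04,
        7.09217886e-05,  1.60825896e-04]), 'tau': array([-2.27391606e-04, -4.45879090e+01, -3.52238524e+01, -3.60817903e-04,
        4.15016009e-03,  2.30012898e-05]), 'ee_pos': array([140.24118145, 557.13992615, 230.49098054]), 'tool_rot': array([ 2.47738231e+00,  1.93076045e+00, -2.15151041e-03]), 'contact_force': array([ 0.3637846 , -0.46612563, -0.15426499]), 'wrist_torque': array([-0.01230744,  0.00820967, -0.00024609]), 'grip_width': 85.60963793721531}
```

View pics/top1.png

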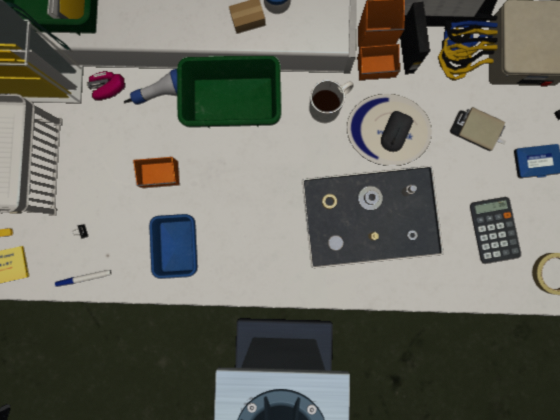

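View pics/scene1.png

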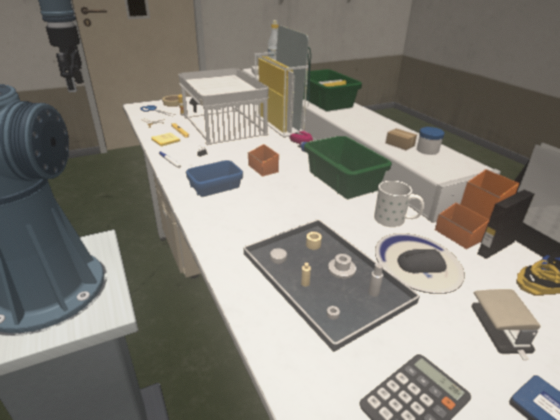

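The top view shows the tray at about (372,217). The flange is near (370,197), the pin probably near (411,188), the blue sloping bin near (174,246) and the orange box near (157,172). I'll enlarge these to read them more closely.

```bash
cat > h.py <<'E'
import cv2,numpy as np,pickle
def cam(n):
    s=pickle.load(open(n+".pkl","rb"));R=cv2.Rodrigues(np.array(s["rvec"]))[0]
    K=np.array([[s["fx"],0,s["cx"]],[0,s["fy"],s["cy"]],[0,0,1]]);return s,K,R,np.array(s["tvec"])
def onz(n,u,v,z):
    s,K,R,t=cam(n);d=R.T@np.linalg.solve(K,[u,v,1]);c=-R.T@t;return c+d*(z-c[2])/d[2]
def proj(n,P):
    s,K,R,t=cam(n);return cv2.projectPoints(np.array(P,float).reshape(-1,1,3),np.array(s["rvec"]),t,K,None)[0].reshape(-1,2)
E
python3 - <<'E'
from h import *
def crop(n,u0,v0,w,h,f,o):
    c=cam(n)[0]["color"][v0:v0+h,u0:u0+w,::-1];cv2.imwrite(o,cv2.resize(c,None,fx=f,fy=f,interpolation=cv2.INTER_CUBIC))
crop("top",300,160,150,110,5,"pics/t_tray.png")
crop("top",125,150,90,135,4,"pics/t_bin.png")
crop("scene",240,215,180,130,4,"pics/s_tray.png")
crop("scene",180,140,110,60,7,"pics/s_bin.png")
print(proj("top",[[0,0,0],[140,557,231]]),proj("scene",[[0,0,0],[140,557,231]]))
E
```

```text
[[280.46046697 436.1417409 ]
 [-11.9999531  399.61431381]] [[ 45.2973983  287.99984172]
 [ 77.55783136  90.81652447]]
```

View pics/t_tray.png

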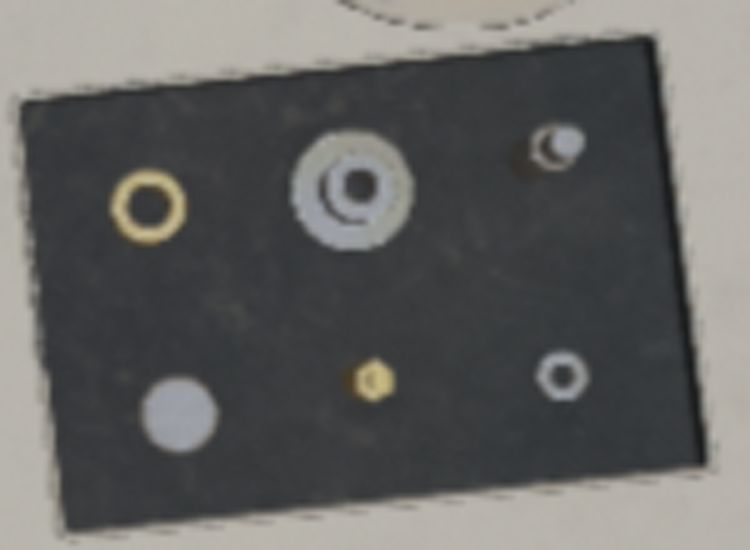

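View pics/t_bin.png

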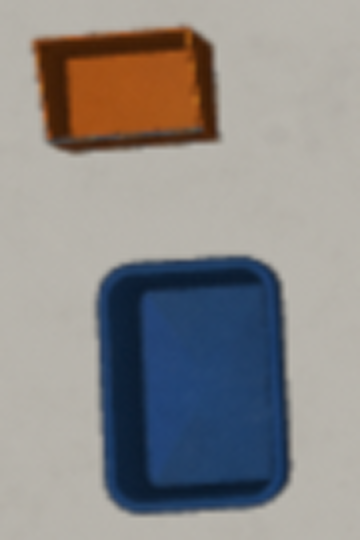

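View pics/s_tray.png

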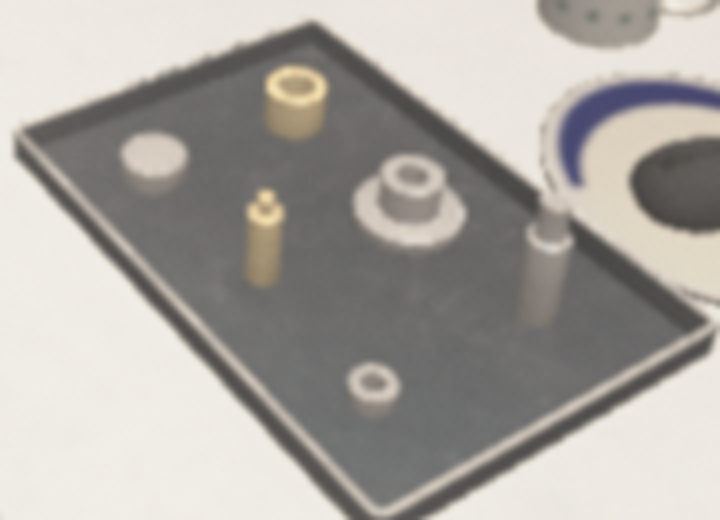

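View pics/s_bin.png

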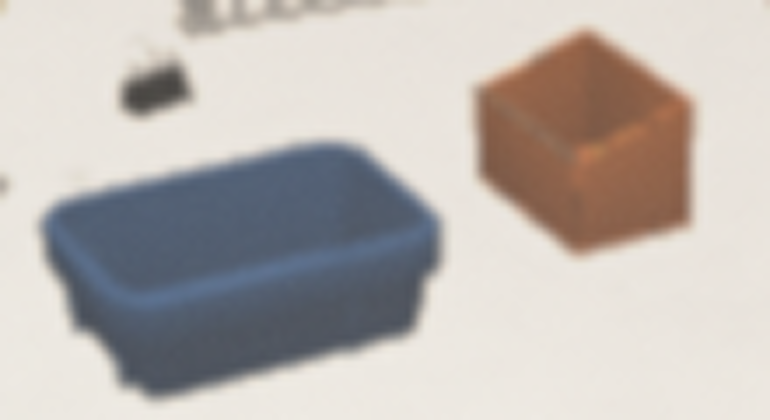

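```bash
python3 - <<'E'
from h import *
np.set_printoptions(precision=1,suppress=True)
def P(n,u0,v0,f,U,V,z): return onz(n,u0+(U+.5)/f-.5,v0+(V+.5)/f-.5,z)
T=("top",300,160,5);S=("scene",240,215,4)
print("flange",P(*T,360,185,32),P(*T,352,190,8),P(*S,413,176,32))
print("pin",P(*T,568,142,75),P(*S,553,199,75))
print("bin",P("top",125,150,4,194,386,52),P("scene",180,140,7,240,222,52))
print("standoff",P(*T,375,380,50),"bush",P(*T,149,206,28),P(*S,297,86,28),"collar",P(*T,563,376,14),"knob",P(*T,180,414,24))
print("corners",[P(*T,*c,22)[:2] for c in((18,100),(655,36),(708,466),(65,533))])
print("box",P("top",125,150,4,115,85,62))
for a in [(103,258),(278,258),(290,510),(108,515)]: print(P("top",125,150,4,*a,52)[:2])
print(cv2.Rodrigues(np.array([2.47738231,1.93076045,-.00215]))[0])
E
```

```text
flange [ 568.6 -200.7   32. ] [ 568.7 -201.1    8. ] [ 565.7 -202.7   32. ]
pin [ 586.  -287.4   75. ] [ 582.6 -286.7   75. ]
bin [439.2 259.9  52. ] [435.7 253.3  52. ]
standoff [ 476.1 -205.7   50. ] bush [ 556.4 -101.5   28. ] [ 553.8 -103.9   28. ] collar [ 481.4 -302.    14. ] knob [ 458.2 -118.5   24. ]
corners [array([606.4, -38.3]), array([ 645.1, -342.6]), array([ 440.4, -368.6]), array([400.6, -65.4])]
box [612.1 311.   62. ]
[512.  316.2]
[514.7 214.2]
[369.5 201.4]
[363.8 306.3]
[[ 0.2  1.  -0. ]
 [ 1.  -0.2 -0. ]
 [-0.  -0.  -1. ]]
```

```bash
cat >> h.py <<'E'
def delta(tgt):
    from station import bot
    s=bot.get_state();R=cv2.Rodrigues(np.array(s["tool_rot"]))[0]
    d=R.T@(np.array(tgt)-s["ee_pos"]);print(s["time"],s["ee_pos"].round(1),s["tool_rot"].round(4),"need mm",d.round(1),np.linalg.norm(d).round())
E
python3 -c "
from h import *
delta([567,-201.5,230])"
```

```text
0.1 [140.2 557.1 230.5] [ 2.4774e+00  1.9308e+00 -2.2000e-03] need mm [-631.4  599.1    1.3] 870.0
```

```bash
python3 -m creep '{"delta_pos": [[-0.02,0.019,0],[-0.06,0.057,0],[-0.1,0.095,0],[-0.14,0.133,0],[-0.18,0.171,0],[-0.22,0.209,0],[-0.26,0.247,0],[-0.3,0.285,0]], "turn": [0,0,0,0,0,0,0,0]}' 0 20; python3 -c "
from h import *
delta([567,-201.5,230])"
```

```text
time: 1.1
ee_pos: [343.9, 195.5, 231.2]
tool_rot: [2.478, 1.931, 0.001]
contact_force: [1.6, -0.2, 0.9]
grip_width: 0.5
1.1 [343.9 195.5 231.2] [2.4776e+00 1.9314e+00 5.0000e-04] need mm [-330.5  313.2    1.2] 455.0
```

```bash
python3 -m creep '{"delta_pos": [[-0.04,0.038,0],[-0.08,0.076,0],[-0.12,0.114,0],[-0.16,0.152,0],[-0.2,0.19,0],[-0.24,0.228,0],[-0.28,0.266,0],[-0.31,0.294,0]], "turn": [0,0,0,0,0,0,0,0]}'; python3 -m creep '{"delta_pos": [[-0.015,0.015,0],[-0.02,0.019,0],[-0.02,0.019,0],[-0.02,0.019,0]], "turn": [0,0,0,0]}'; python3 -c "
from h import *
delta([567,-201.5,57])"
```

```text
time: 2.1
ee_pos: [553.4, -177.5, 230.6]
tool_rot: [-2.479, -1.929, 0.0]
contact_force: [0.7, 0.8, 0.7]
grip_width: -0.0
time: 2.6
ee_pos: [566.1, -198.4, 231.3]
tool_rot: [-2.477, -1.932, 0.0]
contact_force: [0.4, -0.6, 0.6]
grip_width: -0.1
2.6 [ 566.1 -198.4  231.3] [-2.4767 -1.932   0.    ] need mm [ -2.9   1.7 174.3] 174.0
```

```bash
python3 -m creep '{"delta_pos": [[-0.001,0.001,0.02],[-0.003,0.002,0.05],[-0.003,0.002,0.08],[-0.003,0.002,0.11],[-0.003,0.002,0.13],[-0.003,0.002,0.145],[-0.003,0.002,0.15],[-0.003,0.002,0.15]], "turn": [0,0,0,0,0,0,0,0]}'; python3 - <<'E'
from h import *
from station import bot
delta([567,-201.5,57])
for n in("scene","top"):
    s=bot.snapshot(n);cv2.imwrite(f"pics/{n}2.png",s["color"][:,:,::-1])
    u,v,w,h=(250,200,180,130) if n=="scene" else (300,130,180,140)
    cv2.imwrite(f"pics/{n}2c.png",cv2.resize(s["color"][v:v+h,u:u+w,::-1],None,fx=4,fy=4,interpolation=cv2.INTER_CUBIC))
E
```

```text
time: 3.6
ee_pos: [567.9, -203.0, 81.6]
tool_rot: [2.478, 1.931, 0.0]
contact_force: [-0.4, 0.3, 0.0]
grip_width: 0.5
3.6 [ 567.9 -203.    81.6] [2.4775e+00 1.9308e+00 3.0000e-04] need mm [ 1.2 -1.3 24.6] 25.0
```

View pics/scene2c.png

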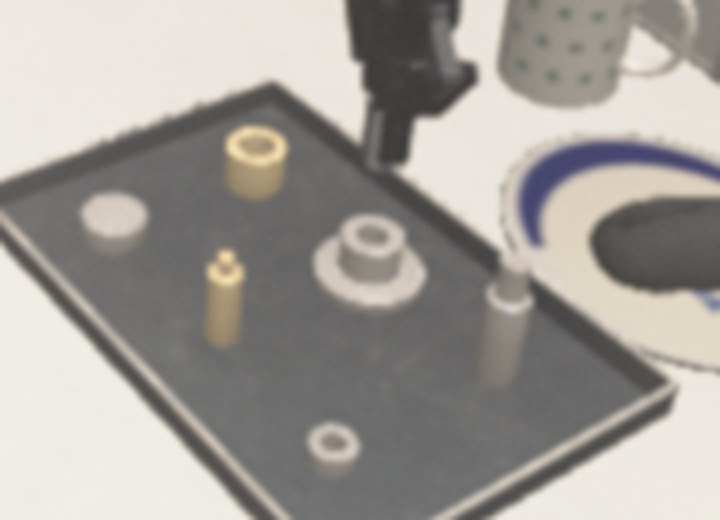

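View pics/top2c.png

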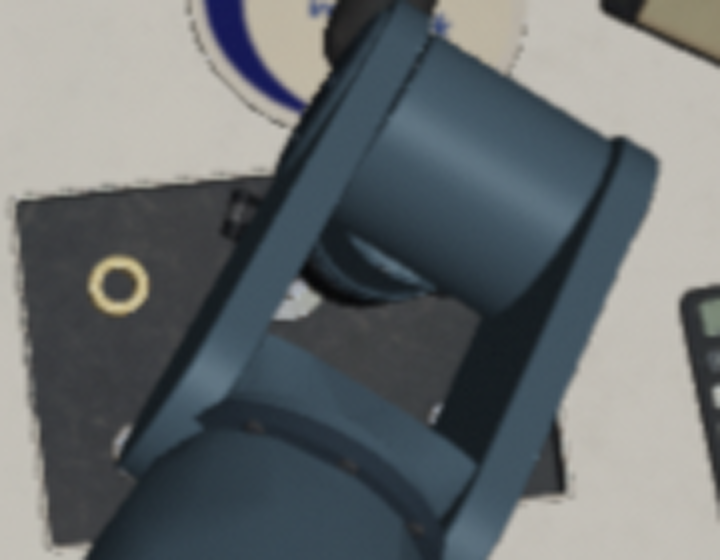

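The fingertips are at about crop (385,165), directly above the hub at (375,235). I'll go down the rest of the way and hold.

```bash
python3 -c "
from h import *
print(proj('scene',[[567,-202,81.5]])-[250,200], (proj('scene',[[567,-202,81.5]])-[250,200])*4)"
python3 -m creep '{"delta_pos": [[0.001,-0.001,0.008],[0.001,-0.001,0.016],[0.001,-0.001,0.022],[0.001,-0.001,0.025],[0.001,-0.001,0.025],[0.001,-0.001,0.025],[0.001,-0.001,0.025],[0.001,-0.001,0.025]], "turn": [0,0,0,0,0,0,0,0]}'; python3 -c "
from h import *
delta([567,-201.5,57])"
```

```text
[[95.80178674 39.19597493]] [[383.20714694 156.78389974]]
time: 4.7
ee_pos: [567.0, -201.7, 56.5]
tool_rot: [2.478, 1.931, 0.0]
contact_force: [-0.1, -0.1, 0.7]
grip_width: 0.0
4.7 [ 567.  -201.7   56.5] [2.4777e+00 1.9309e+00 2.0000e-04] need mm [ 0.2 -0.1 -0.5] 1.0
```

```bash
for i in 1; do :; done
python3 -m creep '{"delta_pos": [[0,0,0],[0,0,0],[0,0,0],[0,0,0],[0,0,0],[0,0,0],[0,0,0],[0,0,0]], "turn": [0,0,0,0,0,0,0,0]}'
python3 - <<'E'
from h import *
from station import bot
s=bot.snapshot("scene");u,v,w,h=250,200,180,130
cv2.imwrite("pics/scene3c.png",cv2.resize(s["color"][v:v+h,u:u+w,::-1],None,fx=4,fy=4,interpolation=cv2.INTER_CUBIC))
E
python3 -m creep '{"delta_pos": [[0,0,0],[0,0,0],[0,0,0],[0,0,0],[0,0,0],[0,0,0],[0,0,0],[0,0,0]], "turn": [0,0,0,0,0,0,0,0]}'
python3 -m creep '{"delta_pos": [[0,0,0],[0,0,0],[0,0,0],[0,0,0]], "turn": [0,0,0,0]}'
```

```text
time: 5.7
ee_pos: [566.9, -201.6, 56.3]
tool_rot: [-2.478, -1.931, -0.0]
contact_force: [-0.2, -0.6, 0.8]
grip_width: -0.1
time: 6.75
ee_pos: [566.9, -201.6, 56.3]
tool_rot: [2.478, 1.931, 0.0]
contact_force: [0.9, -0.6, -0.1]
grip_width: 0.1
time: 7.25
ee_pos: [566.9, -201.6, 56.3]
tool_rot: [-2.478, -1.931, 0.0]
contact_force: [-0.5, -0.3, 0.5]
grip_width: 0.1
```

View pics/scene3c.png

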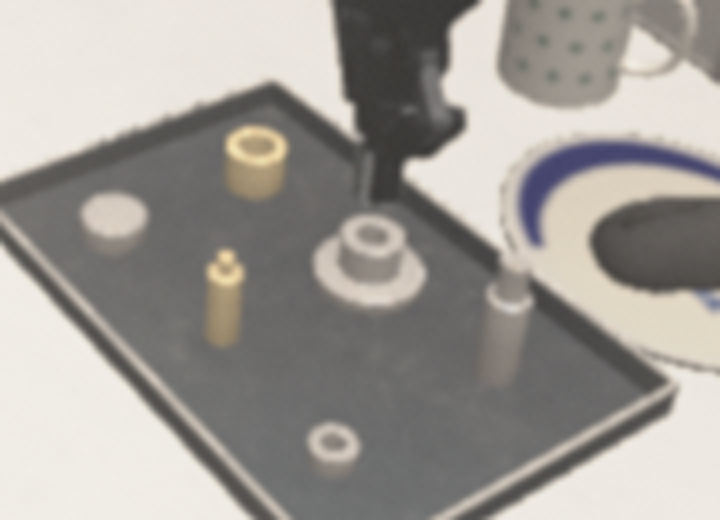

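The fingertips at about (380,198) hover over the hub top at (373,235), with a clear gap. They have been still for over 2.5 s. Next I rise and go to the pin.

```bash
python3 -m creep '{"delta_pos": [[0,0,-0.015],[0,0,-0.045],[0,0,-0.08],[0,0,-0.115],[0,0,-0.145],[0,0,-0.16],[0,0,-0.16],[0,0,-0.16]], "turn": [0,0,0,0,0,0,0,0]}'; python3 -c "
from h import *
delta([584.5,-287,100])"
```

```text
time: 8.25
ee_pos: [566.2, -201.2, 214.9]
tool_rot: [-2.476, -1.93, 0.001]
contact_force: [0.8, -0.3, -0.2]
grip_width: 0.0
8.25 [ 566.2 -201.2  214.9] [-2.4764e+00 -1.9297e+00  1.3000e-03] need mm [-78.8  39.  114.8] 145.0
```

```bash
python3 -m creep '{"delta_pos": [[-0.012,0.006,0],[-0.036,0.018,0],[-0.06,0.03,0],[-0.074,0.036,0],[-0.079,0.039,0],[-0.079,0.039,0],[-0.079,0.039,0]], "turn": [0,0,0,0,0,0,0]}';  python3 -m creep '{"delta_pos": [[0,0,0.012],[0,0,0.036],[0,0,0.06],[0,0,0.074],[0,0,0.08],[0,0,0.08],[0,0,0.08]], "turn": [0,0,0,0,0,0,0]}'; python3 - <<'E'
from h import *
from station import bot
delta([584.5,-287,100])
s=bot.snapshot("scene");u,v,w,h=250,200,180,130
cv2.imwrite("pics/scene4c.png",cv2.resize(s["color"][v:v+h,u:u+w,::-1],None,fx=4,fy=4,interpolation=cv2.INTER_CUBIC))
E
```

```text
time: 9.12
ee_pos: [585.4, -286.9, 216.2]
tool_rot: [-2.477, -1.932, -0.0]
contact_force: [-0.3, -0.2, 0.3]
grip_width: 0.5
time: 10.0
ee_pos: [586.0, -288.1, 137.3]
tool_rot: [2.477, 1.93, 0.001]
contact_force: [0.3, 0.7, 0.0]
grip_width: 0.2
10.0 [ 586.  -288.1  137.3] [2.4767e+00 1.9301e+00 7.0000e-04] need mm [ 0.7 -1.8 37.3] 37.0
```

View pics/scene4c.png

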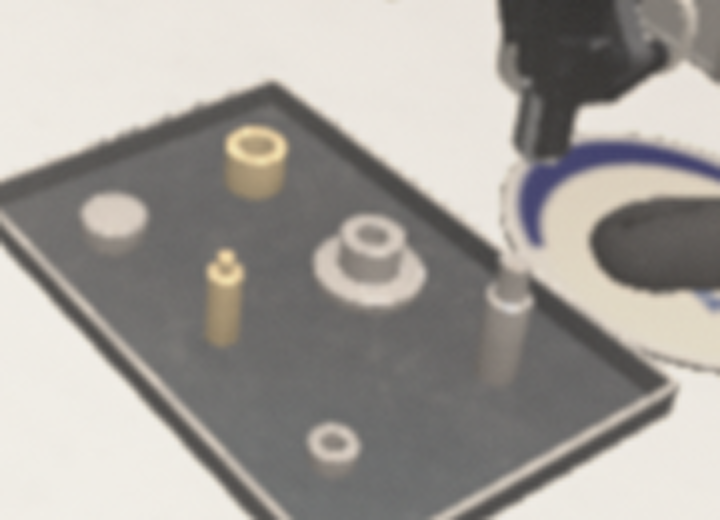

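The fingertips at about (542,160) sit above the pin's top at (515,258), and the axis leans the same way as the pin's. I'll descend to about 25 mm above it.

```bash
python3 -m creep '{"delta_pos": [[0.001,-0.001,0.01],[0.001,-0.001,0.022],[0.001,-0.001,0.032],[0.001,-0.001,0.037],[0.001,-0.001,0.037],[0.001,-0.001,0.037],[0.001,-0.001,0.037],[0.001,-0.001,0.037]], "turn": [0,0,0,0,0,0,0,0]}'; python3 - <<'E'
from h import *
from station import bot
delta([584.5,-287,100])
s=bot.snapshot("scene");u,v,w,h=250,200,180,130
cv2.imwrite("pics/scene5c.png",cv2.resize(s["color"][v:v+h,u:u+w,::-1],None,fx=4,fy=4,interpolation=cv2.INTER_CUBIC))
E
```

```text
time: 11.05
ee_pos: [584.9, -286.6, 99.7]
tool_rot: [2.477, 1.931, 0.0]
contact_force: [-0.1, 0.1, -0.5]
grip_width: 0.1
11.05 [ 584.9 -286.6   99.7] [2.4775e+00 1.9309e+00 2.0000e-04] need mm [-0.5 -0.3 -0.3] 1.0
```

View pics/scene5c.png

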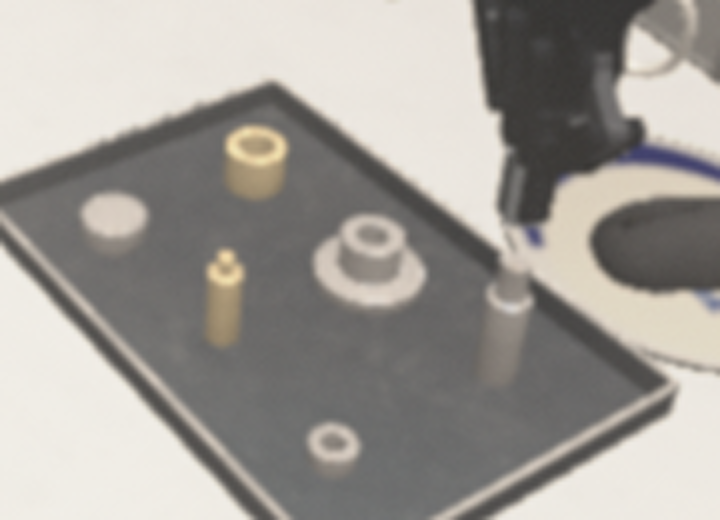

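The fingertips at about (524,222) are just above the pin's top at (515,257), in line with its axis. Now the hold, then the rise.

```bash

python3 -m creep '{"delta_pos": [[0,0,0],[0,0,0],[0,0,0],[0,0,0],[0,0,0],[0,0,0],[0,0,0],[0,0,0]], "turn": [0,0,0,0,0,0,0,0]}'
python3 -m creep '{"delta_pos": [[0,0,0],[0,0,0],[0,0,0],[0,0,0],[0,0,0],[0,0,0],[0,0,0],[0,0,0]], "turn": [0,0,0,0,0,0,0,0]}'
python3 -m creep '{"delta_pos": [[0,0,0],[0,0,0],[0,0,0],[0,0,0]], "turn": [0,0,0,0]}'
python3 -m creep '{"delta_pos": [[0,0,-0.015],[0,0,-0.045],[0,0,-0.08],[0,0,-0.11],[0,0,-0.13],[0,0,-0.135],[0,0,-0.135]], "turn": [0,0,0,0,0,0,0]}'; python3 -c "
from h import *
delta([438,257.5,77])"
```

```text
time: 12.1
ee_pos: [584.7, -286.5, 99.3]
tool_rot: [-2.478, -1.931, -0.0]
contact_force: [-0.1, -0.3, 0.3]
grip_width: -0.2
time: 13.1
ee_pos: [584.7, -286.5, 99.3]
tool_rot: [2.478, 1.931, -0.0]
contact_force: [-0.9, 0.4, -0.4]
grip_width: 0.0
time: 13.6
ee_pos: [584.7, -286.5, 99.3]
tool_rot: [2.478, 1.931, -0.0]
contact_force: [-0.3, -0.7, -0.2]
grip_width: -0.1
time: 14.48
ee_pos: [584.5, -286.3, 233.8]
tool_rot: [-2.477, -1.931, 0.0]
contact_force: [0.0, 0.7, -0.3]
grip_width: -0.2
14.475 [ 584.5 -286.3  233.8] [-2.4775e+00 -1.9306e+00  3.0000e-04] need mm [ 491.5 -274.8  157.1] 585.0
```

```bash
python3 -m creep '{"delta_pos": [[0.017,-0.01,0],[0.05,-0.028,0],[0.09,-0.05,0],[0.13,-0.073,0],[0.17,-0.095,0],[0.21,-0.117,0],[0.25,-0.14,0],[0.29,-0.162,0]], "turn": [0,0,0,0,0,0,0,0]}'
python3 -m creep '{"delta_pos": [[0.04,-0.022,0],[0.08,-0.045,0],[0.12,-0.067,0],[0.16,-0.09,0],[0.19,-0.106,0],[0.2,-0.112,0],[0.2,-0.112,0],[0.2,-0.112,0]], "turn": [0,0,0,0,0,0,0,0]}'
python3 -c "
from h import *
delta([438,257.5,77])"
```

```text
time: 15.48
ee_pos: [496.3, 36.7, 233.0]
tool_rot: [-2.476, -1.93, 0.002]
contact_force: [0.5, -0.3, 0.5]
grip_width: -0.2
time: 16.48
ee_pos: [438.7, 254.7, 234.0]
tool_rot: [2.479, 1.93, -0.001]
contact_force: [0.4, 0.2, -0.2]
grip_width: -0.2
16.475 [438.7 254.7 234. ] [ 2.4786e+00  1.9301e+00 -1.1000e-03] need mm [  2.6  -1.3 157. ] 157.0
```

```bash
python3 -m creep '{"delta_pos": [[0.001,-0.001,0.015],[0.002,-0.001,0.045],[0.003,-0.001,0.08],[0.003,-0.001,0.105],[0.003,-0.001,0.118],[0.003,-0.001,0.12],[0.003,-0.001,0.12],[0.003,-0.001,0.12]], "turn": [0,0,0,0,0,0,0,0]}'; python3 - <<'E'
from h import *
from station import bot
delta([438.5,258,76])
s=bot.snapshot("scene");u,v,w,h=170,90,120,110
cv2.imwrite("pics/scene6c.png",cv2.resize(s["color"][v:v+h,u:u+w,::-1],None,fx=5,fy=5,interpolation=cv2.INTER_CUBIC))
E
```

```text
time: 17.48
ee_pos: [439.3, 259.0, 115.4]
tool_rot: [2.477, 1.931, 0.003]
contact_force: [-0.1, -0.8, 0.4]
grip_width: 0.2
17.475 [439.3 259.  115.4] [2.4774 1.9306 0.0031] need mm [-1.2 -0.6 39.4] 39.0
```

View pics/scene6c.png

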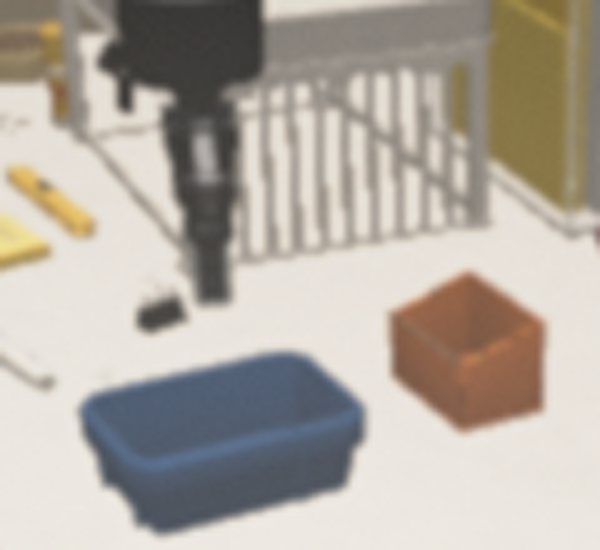

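The bin rim's middle is at about (224,408) and the tip at (213,303), roughly above it. I'll descend and hold.

```bash
python3 -m creep '{"delta_pos": [[0,0,0.01],[0,0,0.022],[0,0,0.033],[0,0,0.039],[0,0,0.039],[0,0,0.039],[0,0,0.039],[0,0,0.039]], "turn": [0,0,0,0,0,0,0,0]}'
python3 -m creep '{"delta_pos": [[0,0,0],[0,0,0],[0,0,0],[0,0,0],[0,0,0],[0,0,0],[0,0,0],[0,0,0]], "turn": [0,0,0,0,0,0,0,0]}'
python3 - <<'E'
from h import *
from station import bot
delta([438.5,258,76])
pickle.dump(s:=bot.snapshot("scene"),open("s7.pkl","wb"));u,v,w,h=170,90,120,110
print((proj("scene",[[438.5,258,76],[438.5,258,52]])-[u,v])*5)
cv2.imwrite("pics/scene7c.png",cv2.resize(s["color"][v:v+h,u:u+w,::-1],None,fx=5,fy=5,interpolation=cv2.INTER_CUBIC))
s=bot.snapshot("top");cv2.imwrite("pics/top7.png",s["color"][:,:,::-1])
E
```

```text
time: 18.52
ee_pos: [438.7, 258.8, 75.6]
tool_rot: [2.478, 1.931, 0.001]
contact_force: [0.4, -0.3, -0.8]
grip_width: 0.1
time: 19.52
ee_pos: [438.5, 258.7, 75.3]
tool_rot: [-2.478, -1.931, 0.0]
contact_force: [0.1, -0.3, 0.2]
grip_width: -0.2
19.525 [438.5 258.7  75.3] [-2.4779e+00 -1.9311e+00  1.0000e-04] need mm [-0.7  0.2 -0.7] 1.0
[[218.32355552 363.43406889]
 [221.34405706 402.0527325 ]]
```

View pics/scene7c.png

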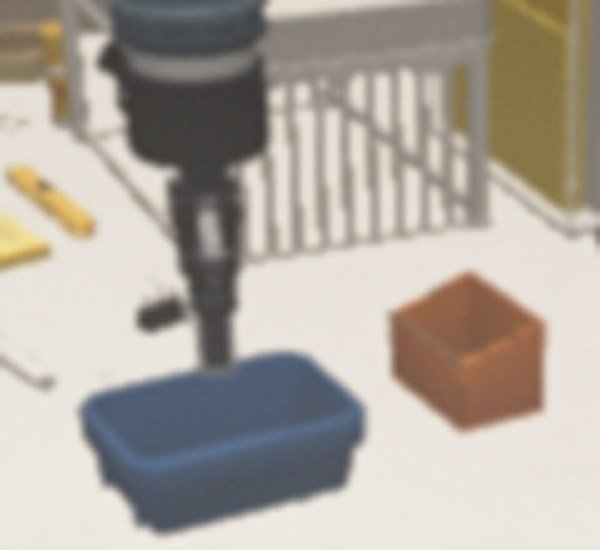

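View pics/top7.png

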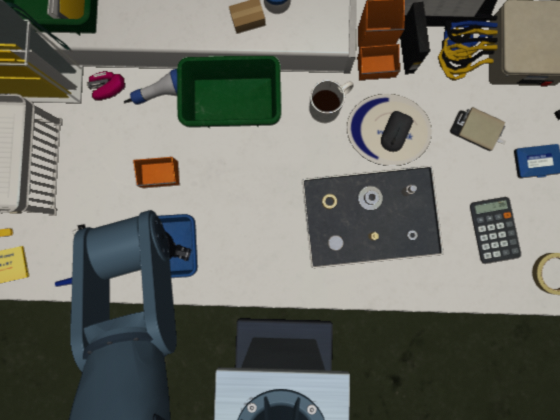

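The fingertips at about (216,370) are over the middle of the bin, about 23 mm above the rim. The top view shows the tray parts, box and bin where they were. I'll complete the hold and hand in.

```bash

python3 -m creep '{"delta_pos": [[0,0,0],[0,0,0],[0,0,0],[0,0,0],[0,0,0],[0,0,0],[0,0,0],[0,0,0]], "turn": [0,0,0,0,0,0,0,0]}'
python3 -m creep '{"delta_pos": [[0,0,0],[0,0,0],[0,0,0],[0,0,0],[0,0,0],[0,0,0],[0,0,0],[0,0,0]], "turn": [0,0,0,0,0,0,0,0]}'
python3 -c "
from station import bot
print(bot.hand_in())"
```

```text
time: 20.62
ee_pos: [438.5, 258.7, 75.3]
tool_rot: [2.478, 1.931, 0.0]
contact_force: [-0.7, -0.4, 0.5]
grip_width: -0.1
time: 21.62
ee_pos: [438.5, 258.7, 75.3]
tool_rot: [2.478, 1.931, -0.0]
contact_force: [0.4, 0.1, -0.4]
grip_width: -0.3
the job is handed in; nothing more can be done
None
```

I pointed with closed fingers, straight down, at the flange, then the stepped pin, then the blue sloping-sided bin. I handed in at 21.6 s, with the arm still over the bin.

| Target | Height above it | Time held still |
|---|---|---|
| Flange | about 24 mm above its top | about 2.5 s |
| Stepped pin | about 24 mm above its top | about 2.5 s |
| Bin | about 23 mm above the rim, over its middle | about 3 s |

- **Between targets:** I rose to a height of 215–234 mm each time.
- **Contact:** the readings I took stayed at noise level throughout (under 2 N). The last top view showed the tray parts and box where they started. It showed only the visible part of the bin, because the arm hid the rest.
- **Disagreement:** the two cameras differed by about 3 mm on the tray parts and about 7 mm on the bin's middle. For the tray parts I aimed between the two. For the bin I aimed closer to the top camera's reading.

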